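# Set the kitchen mixer tap ready to fill the pot with cold water

### The job

Get the kitchen tap ready to fill the red pot with cold water, without turning the water on yet. Pushing gently with a finger, not gripping, turn the tap's top lever sideways all the way round to the blue, cold side without raising it, and swing the spout round until its outlet is over the middle of the red pot. Leave the pot, the green bowl, the soap bottle and the mug standing where they are, and end clear of everything.

Things in the scene. Friction and masses are not known exactly. Their poses are not given: they have to be found in the camera images.
- counter: Fixed marble worktop with a double-bowl sink. Origin: on the tap's upright axis at worktop height (z = 0); x points from the tap over the sink, away from the robot; y to the robot's left; z up. Offsets in the other entries are in this frame. Sink bowls, 160 mm deep: open x 50 to 430 mm, y 20 to 400 mm (left bowl) and y -400 to -20 mm (right bowl).
- tap: Fixed chrome body of the mixer tap, same origin and axes as the counter: 47 mm diameter (58 at the foot), 85 mm high. Above it the spout's collar (49 mm diameter, z 86 to 114 mm), a 45 mm neck with a blue arc on its +y and a red arc on its -y side (z 130 mm), and the lever's round cap (47 mm diameter, z 136 to 168 mm).
- spout (a joint): Swivel of the spout about the tap's axis, rad: 0 = along the counter's +x, positive = to +y; stops at -1.2 and 1.2. A straight round tube 22 mm thick: centre line 101 mm high at the collar, 135 mm high 215 mm out, then it bends down to the outlet. About 0.35 N m of friction (2 N at 190 mm out); stays where left. The lever is not overhead 180 to 225 mm out: push there.
- outlet (a point): Centre of the spout's outlet: the underside of a dark 25 mm round nozzle at the spout's end, 245 mm from the tap's axis and 106 mm above the worktop.
- mixer (a joint): Temperature swing of the top lever about the tap's axis, independent of the spout, rad: 0 = lever along the counter's +x, positive = to +y (the robot's left), the cold, blue side; stops at -0.8 (fully hot, red) and 0.8 (fully cold). Friction about 0.12 N m (1.3 N at 90 mm out); stays where left.
- lever (a joint): Lift of the top lever, rad: 0 = down, water off (its start); raising the free end opens the water, up to 0.42. Weight and friction resist with about 2.5 N at 95 mm out, so a finger hooked under it or dragged up its side can raise it. A flat chrome bar 17 mm wide, 9 mm thick, rising outwards at 0.38 rad: centre line 190 mm high at 90 mm out; its end is 126 mm out.
- lever_tip (a point): Top of the lever's free end, 122 mm out from the tap's axis and 204 mm high when the lever is down.
- pot: Loose red cooking pot, open at the top, 180 mm across the mouth, 120 mm high, two small side handles, standing on the floor of one of the sink bowls (left or right), at z = -160 mm: its rim is 40 mm below the worktop. Origin: centre of its underside, 220 to 275 mm from the tap's axis.
- bowl: Loose green plastic bowl, 190 mm across, 85 mm high, standing in the other sink bowl. Origin: centre of its underside.
- soap: Loose yellow soap bottle, 60 mm in diameter, 170 mm high, standing on the worktop to the left or right of the tap, about 260 mm from its axis. Origin: centre of its underside.
- mug: Loose blue mug, 80 mm in diameter, 90 mm high, standing on the worktop on the other side of the tap, about 260 mm from its axis. Origin: centre of its underside.

How it is judged:
By the outcome, as a careful person would: the job done as asked, in the order asked, and still so for the second after the job is handed in, with the robot touching nothing.
It also fails if it takes over 64 s, if anything falls off the work surface, if the arm or the gripper's body presses on something with over 40 N, if the wrist force passes 120 N, or if a joint passes its speed limit or range.

### The arm

A 6-joint arm with a two-finger parallel gripper is mounted at the origin on the work surface. World frame = base frame: x ahead of the robot, y to its left, z up, the work surface at z = 0. Lengths are in m, angles in rad, forces in N, time in s.
With the tool pointing down it reaches from about 0.375 to 0.9 m from the base axis. Payload 3.1 kg.
Tool frame: the origin (TCP) lies between the finger pads; the fingertips stand 25 mm ahead of it and the grasp point (between the pads) lies 6 mm ahead of it; y points along the fingers, x is the direction in which the jaws open and shut, and the axes are right-handed (so a half turn about y gives the same grasp; the last joint's range is limited). The gripper opens to 87 mm and grips with 3 to 60 N. Pads are 19 mm wide; open, the fingers measure 117 mm over their backs; the gripper's body (75 mm by 190 mm) begins 51 mm behind the grasp point.
Start: joints at [0.978, 0.527, 1.433, -0, 1.181, -0.178], TCP at [0.252, 0.572, 0.248] pointing down, gripper open.
Joint ranges: [-3.08, 3.08], [-0.75, 2.2], [0.22, 2.44], [-1.43, 4.57], [0, 2.65], [-2.85, 2.85]. Speed limits (rad/s): [2.79, 2.79, 3.14, 3.14, 3.14, 3.14].

### API

Orientations are given as a unit quaternion [x, y, z, w].
In Python, from rig import robot gives the robot as it stands.
- The arm moves only by the tool carry_out, never from a script. Its argument "moves" is a list of rows, each a list of 7 numbers: the opening, from 0 (shut) to 1 (fully open), then the shift along the tool's x, y, z in cm, then the turn, a rotation vector about the tool's x, y, z in rad. In form: [[grip, x, y, z, rx, ry, rz], ...]. A call has 1 to 20 rows; each row is the pose to reach, as a shift and turn from the pose commanded when the call began, along the tool's axes at that moment; what a row does not reach only later rows make up. A row lasts 1/10 s, in which the tool goes at most 50 mm and 8.59 degrees, less where a joint would pass 70% of its speed; a pose out of reach is approached as far as the arm can. A call with a gripper value outside its range is refused whole. The fingers move at their own pace and stop on an object; "force" is the grip in N (left out, the last holds). Time passes only in rows, so rows that repeat a pose let the fingers close. It gives the time, the measured TCP pose, the force and the opening at its end, in the units of the state.
- robot.get_obs(): the state, without advancing time (a new reading comes with each control period).
- robot.camera(name): name is "scene" or "top"; returns the picture (420x560x3 uint8, red, green, blue); there is no depth.
- robot.camera_params(name): a dict with "fx", "fy", "cx", "cy" (pixels), "extrinsics" (4x4, takes a point from camera to world coordinates). Camera axes: x right, y down, z forward; pixel columns grow to the right and rows downward; lengths in m; the calibration is good to about 2 mm. A picture is of the moment at which its call begins. camera_params takes no time and is no camera call.
- robot.hand_in(): hands the job in, once; it reports no verdict.
The state is a dict: "time": time; "q": joint angles; "joint_velocities": joint speeds; "joint_torque": joint torques, N m; "position": TCP position; "tool_rot": TCP orientation; "ft_force": force on the tool from outside, world axes, zero at the start; "moment": the same for the moment, N m; "grip_width": finger opening in m.
Only numpy, scipy, OpenCV 4.12 (cv2) and the standard library are available. Lean on these libraries where they do the work, as an engineer would, in place of code of your own. Each camera call takes 0.05 s, during which the arm holds its last target.

## Working session

There is one attempt and no reset: what is moved stays moved. The work goes in short steps, Python scripts to look and compute and a tool call to move; the robot and the scene stay as the last step left them, time stands still between calls to the robot, and variables do not carry over. Pictures are saved under pics/ and viewed, and the job is handed in when it is done.

Besides the shell and the picture viewer there is one more tool, called after ">>>" as name(argument=value, ...) on one line, values as JSON. carry_out: Moves the arm, as the interface text tells. Its arguments: {"type":"object","properties":{"moves":{"type":"array"},"force":{"type":"number"}},"required":["moves"]}

```bash
mkdir -p pics; ls; python3 - <<'E'
from rig import robot
import cv2,numpy as np
np.set_printoptions(precision=4,suppress=True)
for n in("scene","top"):
    im=robot.camera(n); cv2.imwrite(f"pics/{n}0.png",im[:,:,::-1])
    p=robot.camera_params(n); print(n,p)
o=robot.get_obs()
for k,v in o.items(): print(k,v)
E
```

```text
pics
scene {'fx': 383.62235731124935, 'fy': 383.62235731124935, 'cx': 275.8086629765246, 'cy': 213.5343146829703, 'extrinsics': array([[ 0.6811,  0.4456, -0.581 ,  1.1019],
       [ 0.7322, -0.4081,  0.5453, -0.468 ],
       [ 0.0059, -0.7968, -0.6042,  0.6326],
       [ 0.    ,  0.    ,  0.    ,  1.    ]])}
top {'fx': 522.0993801677397, 'fy': 522.0993801677397, 'cx': 277.4056307664475, 'cy': 219.2928643880755, 'extrinsics': array([[ 0.0224, -0.9931,  0.1152,  0.4313],
       [-0.9997, -0.0207,  0.0157,  0.0374],
       [-0.0132, -0.1155, -0.9932,  1.0784],
       [ 0.    ,  0.    ,  0.    ,  1.    ]])}
time 0.1
q [ 0.9775  0.5284  1.4338 -0.      1.1814 -0.1785]
joint_velocities [ 0.0016 -0.0026 -0.0008  0.0005 -0.0006 -0.0013]
joint_torque [  0.0001 -44.0988 -17.7152   0.0635   0.0535  -0.    ]
position [0.2515 0.5715 0.2467]
tool_rot [ 0.5925  0.3857 -0.387  -0.592 ]
ft_force [0.4566 0.5798 0.1929]
moment [0.0406 0.0072 0.0159]
grip_width 0.08725687853537796
```

View pics/scene0.png

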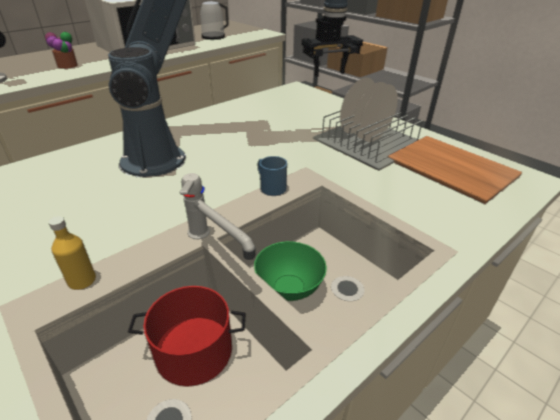

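View pics/top0.png

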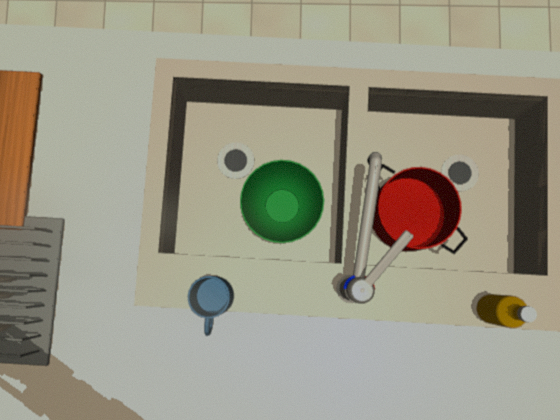

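The top view shows the pot in the right (-y) bowl near (417,208) and the green bowl on the left at (282,201). The tap cap is at about (360,289), with the lever pointing to its free end at (408,236), the hot side. The spout's end is at about (375,158), and the soap is at (505,311). Next I'll measure these.

```bash
cat > h.py <<'E'
from rig import robot
import cv2,numpy as np
np.set_printoptions(precision=4,suppress=True)
def ray(n,u,v):
    p=robot.camera_params(n);E=p['extrinsics']
    d=E[:3,:3]@np.array([(u-p['cx'])/p['fx'],(v-p['cy'])/p['fy'],1.]);return E[:3,3],d/np.linalg.norm(d)
def onz(n,u,v,z):
    o,d=ray(n,u,v);return o+d*(z-o[2])/d[2]
def proj(n,X):
    p=robot.camera_params(n);E=p['extrinsics'];c=E[:3,:3].T@(np.asarray(X)-E[:3,3])
    return np.array([p['fx']*c[0]/c[2]+p['cx'],p['fy']*c[1]/c[2]+p['cy']])
E
python3 - <<'E'
from h import *
t=cv2.imread("pics/top0.png");s=cv2.imread("pics/scene0.png")
cv2.imwrite("pics/topz.png",cv2.resize(t[130:330,320:480],None,fx=3.75,fy=3,interpolation=cv2.INTER_CUBIC)[:600] if 0 else cv2.resize(t[135:315,330:480],None,fx=3.3,fy=3.3,interpolation=cv2.INTER_CUBIC))
cv2.imwrite("pics/scz.png",cv2.resize(s[160:280,150:290],None,fx=5,fy=5,interpolation=cv2.INTER_CUBIC))
# red pot mask
h=cv2.cvtColor(t,cv2.COLOR_BGR2HSV)
m=(((h[...,0]<8)|(h[...,0]>172))&(h[...,1]>170)&(h[...,2]>40)).astype(np.uint8)
c=max(cv2.findContours(m,0,1)[0],key=cv2.contourArea)
print("pot bbox",cv2.boundingRect(c)); hull=cv2.convexHull(c)[:,0]
P=np.array([onz("top",u,v,-0.04)[:2] for u,v in hull]); (x,y),r=cv2.minEnclosingCircle((P*1000).astype(np.float32)); print("pot rim mm",x,y,r)
# sink front edges
for u,v in [(175,255),(340,264),(370,266),(548,273),(178,78),(345,86),(370,87),(548,97)]: print(u,v,onz("top",u,v,0.))
for uv in [(360,289)]: print("cap",onz("top",*uv,.168))
for z in(.204,): print("tip",onz("top",408,236,z))
print("spout end",onz("top",375,158,.13))
print("soap",onz("top",524,314,.17),"mug",onz("top",211,297,.09))
E
```

```text
pot bbox (373, 168, 88, 82)
pot rim mm 586.5491333007812 -242.3380889892578 98.51093292236328
175 255 [0.4776 0.2646 0.    ]
340 264 [ 0.4665 -0.0763  0.    ]
370 266 [ 0.4638 -0.1378  0.    ]
548 273 [ 0.4575 -0.5003  0.    ]
178 78 [0.8581 0.2753 0.    ]
345 86 [ 0.8464 -0.0838  0.    ]
370 87 [ 0.8451 -0.1371  0.    ]
548 97 [ 0.8296 -0.5141  0.    ]
cap [ 0.4188 -0.0934  0.168 ]
tip [ 0.5091 -0.1681  0.204 ]
spout end [ 0.6592 -0.1256  0.13  ]
soap [ 0.3829 -0.3723  0.17  ] mug [0.3965 0.1743 0.09  ]
```

View pics/topz.png

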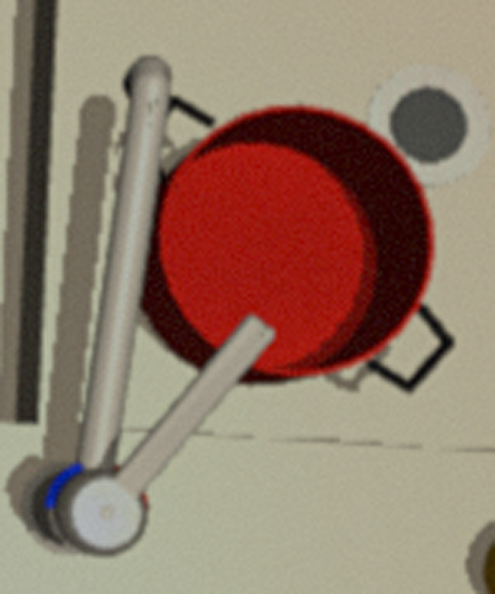

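View pics/scz.png

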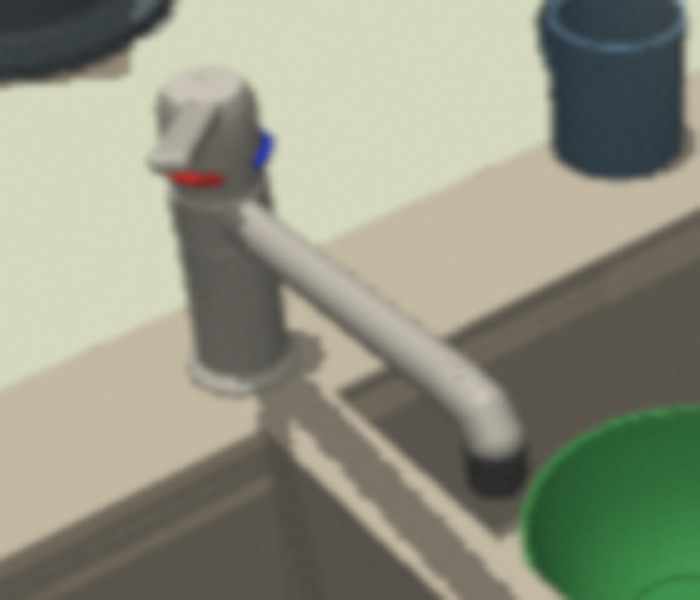

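```bash
python3 - <<'E'
from h import *
t=cv2.imread("pics/top0.png");s=cv2.imread("pics/scene0.png")
# sample rim candidates from projecting guess circle
print("foot scene",onz("scene",198,235,0.)[:2])
print("cap top",onz("top",361.8,290.8,.168)[:2],onz("scene",150+207/5,160+78/5,.168)[:2])
a=cv2.resize(t[150:270,350:490],None,fx=4,fy=4,interpolation=cv2.INTER_CUBIC)
b=cv2.resize(s[270:400,110:260],None,fx=4,fy=4,interpolation=cv2.INTER_CUBIC)
for c,off,n in((a,(350,150),"top"),(b,(110,270),"scene")):
  cv2.imwrite(f"pics/{n}_pot.png",c)
from scipy.optimize import least_squares
for n,im in(("top",t),("scene",s)):
    h=cv2.cvtColor(im,cv2.COLOR_BGR2HSV)
    m=(((h[...,0]<8)|(h[...,0]>172))&(h[...,1]>120)&(h[...,2]>35)).astype(np.uint8)
    c=max(cv2.findContours(m,0,cv2.CHAIN_APPROX_NONE)[0],key=cv2.contourArea)[:,0]
    P=np.array([onz(n,u,v,-0.04)[:2] for u,v in c])
    hu=set(map(tuple,cv2.convexHull(c.reshape(-1,1,2))[:,0]))
    # use the side away from the camera (rim is silhouette there)
    cam=robot.camera_params(n)['extrinsics'][:2,3]; c0=P.mean(0)
    w=(c0-cam)/np.linalg.norm(c0-cam)
    k=((P-c0)@w>-.0)
    f=lambda q:np.hypot(*(P[k]-q[:2]).T)-q[2]
    r=least_squares(f,[*c0,.09],loss='soft_l1',f_scale=.002); print(n,r.x,np.abs(r.fun).mean())
    r=least_squares(lambda q:f([*q,.09]),c0,loss='soft_l1',f_scale=.002); print(n,r.x,np.abs(f([*r.x,.09])).mean())
    o=cv2.resize(im,None,fx=4,fy=4,interpolation=cv2.INTER_CUBIC)
    pts=np.array([proj(n,[r.x[0]+.09*np.cos(a),r.x[1]+.09*np.sin(a),-.04]) for a in np.linspace(0,6.3,80)])
    cv2.polylines(o,[((pts+.5)*4).astype(int)],True,(255,255,0),1)
    x,y,ww,hh=cv2.boundingRect(c); cv2.imwrite(f"pics/{n}_pot.png",o[(y-10)*4:(y+hh+10)*4,(x-10)*4:(x+ww+10)*4])
# sink edges by gradient: columns
g=cv2.cvtColor(t,cv2.COLOR_BGR2GRAY).astype(float)
g=cv2.GaussianBlur(g,(3,3),0)
L=[]
for u in list(range(190,330,10))+list(range(440,535,10)):
    v0=int(255+(u-175)*18/373); col=g[v0-6:v0+7,u]; i=np.argmax(abs(np.diff(col))); L.append(onz("top",u,v0-6+i+.5,0)[:2])
L=np.array(L); p=np.polyfit(L[:,1],L[:,0],1); print("front edge x=",p, np.abs(np.polyval(p,L[:,1])-L[:,0]).max())
for lo,hi,vs in((335,352,range(95,255,12)),(150,180,range(95,240,12)),(540,559,range(110,260,12))):
    L=[]
    for v in vs:
        r=g[v,lo:hi]; d=np.diff(r); i=np.argmax(abs(d)); L.append([lo+i+.5,v,*onz("top",lo+i+.5,v,0)[:2]])
    L=np.array(L); p=np.polyfit(L[:,2],L[:,3],1); print(lo,p,np.polyval(p,.6),L[:,0])
E
```

```text
foot scene [ 0.4263 -0.104 ]
cap top [ 0.4158 -0.0965] [ 0.4184 -0.0934]
top [ 0.5936 -0.2504  0.0884] 0.0006162159381206311
top [ 0.5926 -0.2486] 0.0008880388430514581
scene [ 0.5939 -0.2507  0.0889] 0.0006849337985547744
scene [ 0.595  -0.2512] 0.000901368882510102
front edge x= [0.034 0.472] 0.005762184615266452
335 [-0.0379 -0.0607] -0.08344857992837341 [348.5 348.5 347.5 347.5 346.5 346.5 345.5 344.5 344.5 343.5 343.5 342.5
 342.5 341.5]
150 [0.1086 0.209 ] 0.2741789322669507 [171.5 170.5 169.5 167.5 166.5 165.5 164.5 163.5 178.5 178.5 177.5 176.5
 175.5]
540 [-0.037  -0.4824] -0.5045565639524389 [547.5 547.5 547.5 547.5 547.5 547.5 547.5 547.5 547.5 547.5 547.5 547.5
 547.5]
```

View pics/top_pot.png

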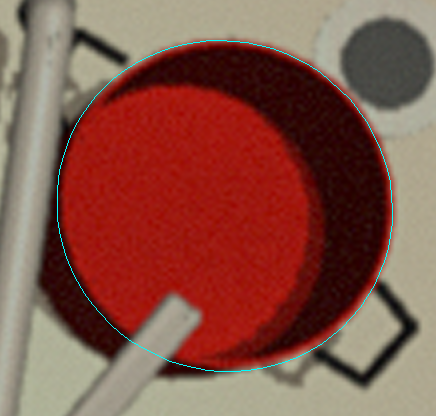

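View pics/scene_pot.png

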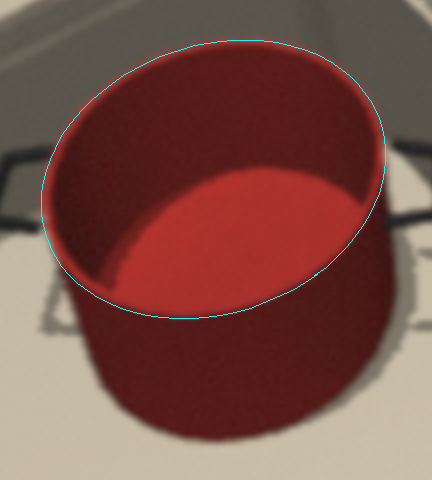

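```bash
cat >> h.py <<'E'
from scipy.spatial.transform import Rotation as Ro
TAP=np.array([.4175,-.0965]);YAW=-.036
POT=np.array([.5940,-.2503])
def pose(): 
    o=robot.get_obs(); return np.array(o['position']),Ro.from_quat(o['tool_rot'])
def Rdown(a): # tool x at world heading a, tool y down
    x=np.array([np.cos(a),np.sin(a),0]);y=np.array([0,0,-1.]);return Ro.from_matrix(np.c_[x,y,np.cross(x,y)])
def rel(P,R,Pt,Rt): return np.r_[R.inv().apply(np.asarray(Pt)-P)*100,(R.inv()*Rt).as_rotvec()]
def ang(p): d=np.asarray(p)[:2]-TAP; return np.arctan2(d[1],d[0]),np.hypot(*d)
def onlever(th,r,off,z): # off: ccw tangential
    return np.r_[TAP+r*np.array([np.cos(th),np.sin(th)])+off*np.array([-np.sin(th),np.cos(th)]),z]
E
python3 - <<'E'
from h import *
P,R=pose(); M=R.as_matrix(); print(M, "xhead",np.arctan2(M[1,0],M[0,0]))
th,r=ang(onz("top",330+262/3.3,135+327/3.3,.204)); print("lever",th,r,th-YAW)
print("spout",ang(onz("top",330+150/3.3,135+70/3.3,.14)))
print("nozzle scene",ang(onz("scene",150+495/5,160+488/5,.106)),onz("scene",150+495/5,160+488/5,.106))
print("pot",ang(POT),ang(POT)[0]-YAW)
for h in(th+np.pi/2,th-np.pi/2):
    print(h,rel(P,R,onlever(th,.095,-.045,.30),Rdown(h)))
E
```

```text
[[ 0.403  -0.0011 -0.9152]
 [ 0.9152 -0.0016  0.403 ]
 [-0.0019 -1.      0.0003]] xhead 1.1560333921261337
lever -0.6619609737619386 0.1202654852921664 -0.6259609737619386
spout (np.float64(-0.11560977232429652), np.float64(0.24424404640055353))
nozzle scene (np.float64(-0.13284582243554963), np.float64(0.24983343110568612)) [ 0.6651 -0.1296  0.106 ]
pot (np.float64(-0.7167806574773136), np.float64(0.2341082869101391)) -0.6807806574773135
0.9088353530329579 [-61.1447  -5.2319 -50.2176  -0.0001   0.2472  -0.002 ]
-2.2327573005568353 [-61.1447  -5.2319 -50.2176  -0.0028  -2.8944   0.0001]
```

>>> carry_out(moves=[[0, -10, -5.2, -8, 0, 0, 0], [0, -10, -5.2, -8, 0, 0, 0], [0, -10, -5.2, -8, 0, 0, 0], [0, -61, -5.2, -50, 0, 0.25, 0], [0, -61, -5.2, -50, 0, 0.25, 0], [0, -61, -5.2, -50, 0, 0.25, 0], [0, -61, -5.2, -50, 0, 0.25, 0], [0, -61, -5.2, -50, 0, 0.25, 0], [0, -61, -5.2, -50, 0, 0.25, 0], [0, -61, -5.2, -50, 0, 0.25, 0], [0, -61, -5.2, -50, 0, 0.25, 0], [0, -61, -5.2, -50, 0, 0.25, 0], [0, -61, -5.2, -50, 0, 0.25, 0], [0, -61, -5.2, -50, 0, 0.25, 0], [0, -61, -5.2, -50, 0, 0.25, 0], [0, -61, -5.2, -50, 0, 0.25, 0], [0, -61, -5.2, -50, 0, 0.25, 0], [0, -61, -5.2, -50, 0, 0.25, 0], [0, -61, -5.2, -50, 0, 0.25, 0], [0, -61, -5.2, -50, 0, 0.25, 0]], force=20)

```text
time: 2.1
position: [0.4628, -0.1858, 0.2993]
tool_rot: [-0.635, -0.31, 0.31, 0.636]
ft_force: [-0.0, 0.5, 1.4]
grip_width: 0.0003
```

```bash
python3 - <<'E'
from h import *
th=-.662
P,R=pose();o=robot.get_obs(); print(P,o['q'],o['grip_width'],o['ft_force'])
print(rel(P,R,onlever(th,.095,-.045,.30),Rdown(th+np.pi/2)))
for n in("scene","top"): 
    im=robot.camera(n); cv2.imwrite(f"pics/{n}1.png",im[:,:,::-1])
E
```

```text
[ 0.4628 -0.1858  0.2993] [-0.6064  0.2934  1.6763  0.0003  1.1737 -1.5142] 0.0003023570134902898 [-0.0037  0.5178  1.3954]
[-0.2394 -0.0693 -0.4384 -0.0018 -0.0011  0.0002]
```

View pics/scene1.png

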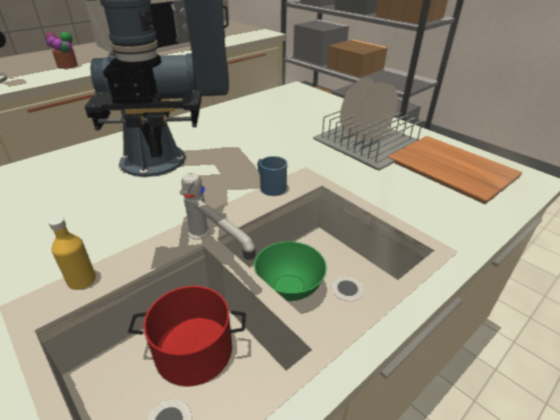

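```bash
python3 - <<'E'
from h import *
P,R=pose()
print(proj("scene",P),proj("scene",P+[0,0,-.025]),proj("top",P))
s=cv2.imread("pics/scene1.png");cv2.imwrite("pics/s1z.png",cv2.resize(s[80:240,80:280],None,fx=3.5,fy=3.5))
E
```

```text
[153.965  142.5368] [156.3714 154.2941] [435.5445 261.7611]
```

View pics/s1z.png

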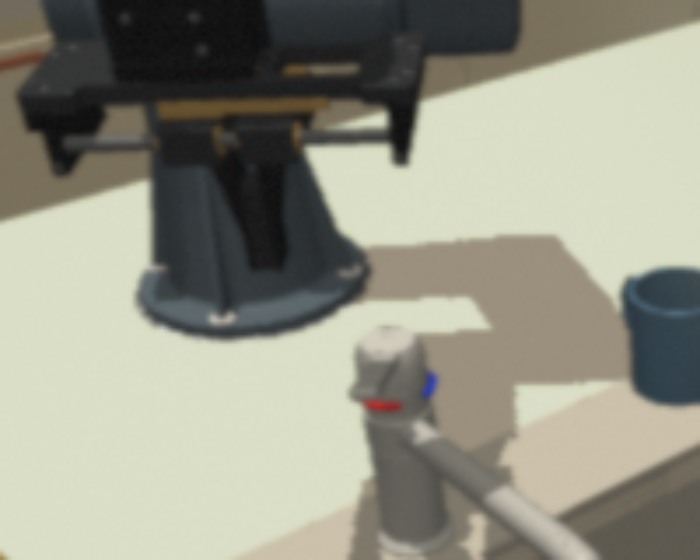

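View pics/top1.png

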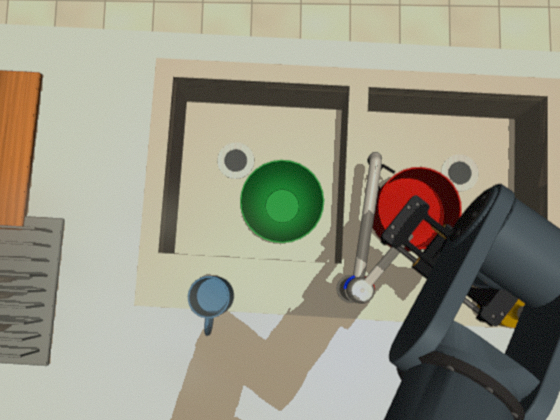

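>>> carry_out(moves=[[0, -0.2, 3, -0.4, 0, 0, 0], [0, -0.2, 6, -0.4, 0, 0, 0], [0, -0.2, 8.5, -0.4, 0, 0, 0], [0, -0.2, 9.9, -0.4, 0, 0, 0], [0, -0.2, 9.9, -0.4, 0, 0, 0]])

```text
time: 2.7
position: [0.4642, -0.1899, 0.1989]
tool_rot: [-0.634, -0.309, 0.311, 0.637]
ft_force: [0.1, -0.4, -0.1]
grip_width: 0.0004
```

```bash
python3 - <<'E'
from h import *
th=-.662
P,R=pose();o=robot.get_obs(); print(P,o['ft_force'],rel(P,R,onlever(th,.095,-.045,.2),Rdown(th+np.pi/2)))
s=robot.camera("scene")[:,:,::-1];cv2.imwrite("pics/s2z.png",cv2.resize(s[80:240,80:280],None,fx=3.5,fy=3.5))
# rows: from P: approach then sweep in lever angle steps
for k,t in enumerate(np.arange(th,.80,.09)):
    print(round(t,3),np.round(rel(P,R,onlever(t,.095,-.0235,.2),Rdown(t+np.pi/2)),2).tolist())
E
```

```text
[ 0.4642 -0.1899  0.1989] [ 0.1167 -0.4292 -0.0741] [-0.0023 -0.1082 -0.0719 -0.005  -0.0014 -0.0002]
-0.662 [2.15, -0.11, -0.07, -0.0, -0.0, -0.0]
-0.572 [3.01, -0.11, -0.24, -0.0, -0.09, 0.0]
-0.482 [3.89, -0.11, -0.33, -0.0, -0.18, 0.0]
-0.392 [4.77, -0.11, -0.35, -0.0, -0.27, 0.0]
-0.302 [5.65, -0.11, -0.28, -0.0, -0.36, 0.0]
-0.212 [6.51, -0.11, -0.14, -0.0, -0.45, 0.0]
-0.122 [7.37, -0.11, 0.08, -0.0, -0.54, 0.0]
-0.032 [8.2, -0.11, 0.38, -0.0, -0.63, 0.0]
0.058 [8.99, -0.11, 0.75, -0.0, -0.72, 0.0]
0.148 [9.76, -0.1, 1.19, -0.0, -0.81, 0.0]
0.238 [10.48, -0.1, 1.7, -0.0, -0.9, 0.0]
0.328 [11.15, -0.1, 2.27, -0.0, -0.99, 0.0]
0.418 [11.76, -0.1, 2.89, -0.0, -1.08, 0.0]
0.508 [12.32, -0.09, 3.57, -0.0, -1.17, 0.0]
0.598 [12.82, -0.09, 4.3, -0.0, -1.26, 0.0]
0.688 [13.25, -0.09, 5.07, -0.0, -1.35, 0.0]
0.778 [13.6, -0.08, 5.88, -0.0, -1.44, 0.0]
```

View pics/s2z.png

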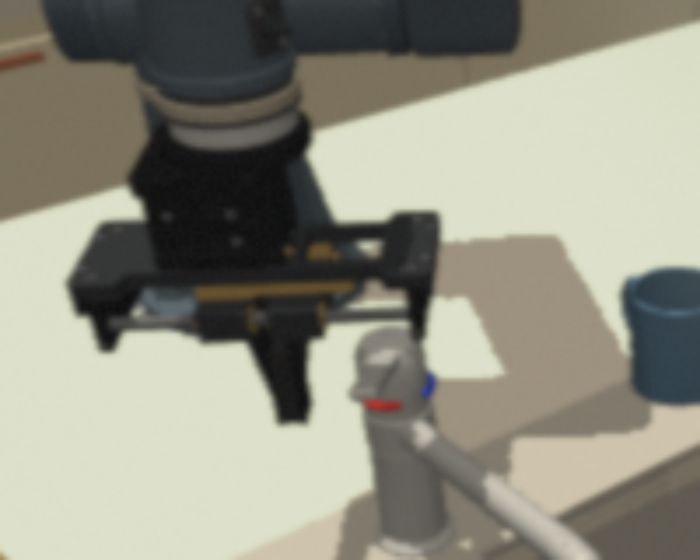

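>>> carry_out(moves=[[0, 1, -0.1, -0.1, 0, 0, 0], [0, 2.1, -0.1, -0.1, 0, 0, 0], [0, 2.6, -0.1, -0.15, 0, -0.045, 0], [0, 3.0, -0.1, -0.24, 0, -0.09, 0], [0, 3.45, -0.1, -0.29, 0, -0.135, 0], [0, 3.9, -0.1, -0.33, 0, -0.18, 0], [0, 4.3, -0.1, -0.34, 0, -0.225, 0], [0, 4.8, -0.1, -0.35, 0, -0.27, 0], [0, 5.2, -0.1, -0.32, 0, -0.315, 0], [0, 5.65, -0.1, -0.28, 0, -0.36, 0], [0, 6.1, -0.1, -0.21, 0, -0.405, 0], [0, 6.5, -0.1, -0.14, 0, -0.45, 0], [0, 6.95, -0.1, -0.03, 0, -0.495, 0], [0, 7.4, -0.1, 0.08, 0, -0.54, 0], [0, 7.8, -0.1, 0.23, 0, -0.585, 0], [0, 8.2, -0.1, 0.38, 0, -0.63, 0], [0, 8.6, -0.1, 0.56, 0, -0.675, 0], [0, 9.0, -0.1, 0.75, 0, -0.72, 0]])

```text
time: 4.55
position: [0.5161, -0.1158, 0.2028]
tool_rot: [0.486, 0.514, -0.514, -0.484]
ft_force: [-0.8, -1.3, 0.8]
grip_width: 0.0008
```

```bash
python3 - <<'E'
from h import *
th=.058
P,R=pose();o=robot.get_obs(); print(P,o['ft_force'],rel(P,R,onlever(th,.095,-.0235,.2),Rdown(th+np.pi/2)))
for n in("scene","top"): 
    im=robot.camera(n)[:,:,::-1]; cv2.imwrite(f"pics/{n}3.png",cv2.resize(im[80:240,80:280],None,fx=3.5,fy=3.5) if n=="scene" else im)
for k,t in enumerate(np.arange(th,.86,.045)):
    print(round(t,3),np.round(rel(P,R,onlever(t,.095,-.0235,.2),Rdown(t+np.pi/2)),2).tolist())
E
```

```text
[ 0.5161 -0.1158  0.2028] [-0.7815 -1.2547  0.76  ] [ 0.1495  0.2752  0.2293  0.0019  0.0001 -0.0017]
0.058 [0.15, 0.28, 0.23, 0.0, 0.0, -0.0]
0.103 [0.58, 0.27, 0.13, 0.0, -0.04, -0.0]
0.148 [1.01, 0.27, 0.06, 0.0, -0.09, -0.0]
0.193 [1.45, 0.27, -0.0, 0.0, -0.13, -0.0]
0.238 [1.89, 0.27, -0.04, 0.0, -0.18, -0.0]
0.283 [2.33, 0.27, -0.06, 0.0, -0.22, -0.0]
0.328 [2.77, 0.27, -0.05, 0.0, -0.27, -0.0]
0.373 [3.21, 0.27, -0.03, 0.0, -0.31, -0.0]
0.418 [3.65, 0.27, 0.01, 0.0, -0.36, -0.0]
0.463 [4.08, 0.27, 0.07, 0.0, -0.4, -0.0]
0.508 [4.52, 0.27, 0.15, 0.0, -0.45, -0.0]
0.553 [4.94, 0.27, 0.25, 0.0, -0.49, -0.0]
0.598 [5.37, 0.27, 0.37, 0.0, -0.54, -0.0]
0.643 [5.79, 0.27, 0.51, 0.0, -0.58, -0.0]
0.688 [6.2, 0.26, 0.67, 0.0, -0.63, -0.0]
0.733 [6.6, 0.26, 0.84, 0.0, -0.67, -0.0]
0.778 [7.0, 0.26, 1.04, 0.0, -0.72, -0.0]
0.823 [7.38, 0.26, 1.25, 0.0, -0.76, -0.0]
```

View pics/scene3.png

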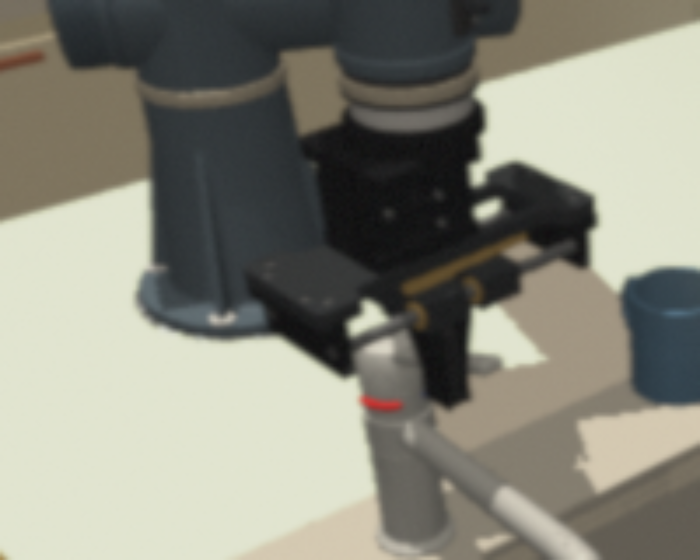

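View pics/top3.png

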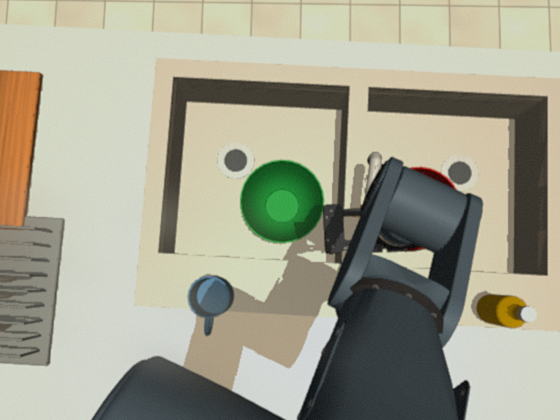

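>>> carry_out(moves=[[0, 0.4, 0.1, 0.1, 0, -0.02, 0], [0, 0.8, 0.2, 0.05, 0, -0.065, 0], [0, 1.25, 0.2, 0.0, 0, -0.11, 0], [0, 1.7, 0.2, -0.02, 0, -0.155, 0], [0, 2.1, 0.2, -0.05, 0, -0.2, 0], [0, 2.55, 0.2, -0.06, 0, -0.245, 0], [0, 3.0, 0.2, -0.05, 0, -0.29, 0], [0, 3.4, 0.25, 0.0, 0, -0.335, 0], [0, 3.85, 0.25, 0.04, 0, -0.38, 0], [0, 4.3, 0.25, 0.1, 0, -0.425, 0], [0, 4.7, 0.25, 0.2, 0, -0.47, 0], [0, 5.15, 0.25, 0.3, 0, -0.515, 0], [0, 5.6, 0.25, 0.45, 0, -0.56, 0], [0, 6.0, 0.25, 0.6, 0, -0.605, 0]])

```text
time: 6.05
position: [0.5069, -0.0567, 0.1998]
tool_rot: [0.312, 0.636, -0.635, -0.309]
ft_force: [0.6, -1.4, 1.3]
grip_width: 0.0003
```

```bash
python3 - <<'E'
from h import *
th=.666
P,R=pose();o=robot.get_obs(); print(P,o['ft_force'],o['q'],rel(P,R,onlever(th,.095,-.0235,.2),Rdown(th+np.pi/2)))
for k,t in enumerate(np.arange(th,.86,.02)):
    print(round(t,3),np.round(rel(P,R,onlever(t,.095,-.0235,.2),Rdown(t+np.pi/2)),2).tolist())
E
```

```text
[ 0.5069 -0.0567  0.1998] [ 0.6436 -1.4088  1.2667] [-0.3308  0.4413  1.7702  0.0003  0.9269 -2.5636] [ 0.042  -0.0231 -0.0071  0.0019 -0.0042 -0.0025]
0.666 [0.04, -0.02, -0.01, 0.0, -0.0, -0.0]
0.686 [0.23, -0.02, -0.05, 0.0, -0.02, -0.0]
0.706 [0.42, -0.02, -0.09, 0.0, -0.04, -0.0]
0.726 [0.62, -0.02, -0.13, 0.0, -0.06, -0.0]
0.746 [0.81, -0.02, -0.16, 0.0, -0.08, -0.0]
0.766 [1.0, -0.03, -0.19, 0.0, -0.1, -0.0]
0.786 [1.2, -0.03, -0.22, 0.0, -0.12, -0.0]
0.806 [1.39, -0.03, -0.24, 0.0, -0.14, -0.0]
0.826 [1.59, -0.03, -0.25, 0.0, -0.16, -0.0]
0.846 [1.78, -0.03, -0.27, 0.0, -0.18, -0.0]
```

>>> carry_out(moves=[[0, 0.2, 0, -0.05, 0, -0.02, 0], [0, 0.4, 0, -0.09, 0, -0.04, 0], [0, 0.6, 0, -0.13, 0, -0.06, 0], [0, 0.8, 0, -0.16, 0, -0.08, 0], [0, 0.9, 0, -0.18, 0, -0.09, 0]])

```text
time: 6.55
position: [0.5017, -0.0484, 0.199]
tool_rot: [0.282, 0.649, -0.649, -0.282]
ft_force: [1.2, -0.6, 0.8]
grip_width: 0.0004
```

```bash
python3 - <<'E'
from h import *
th=.756
P,R=pose();o=robot.get_obs(); print(P,o['ft_force'],o['q'],rel(P,R,onlever(th,.095,-.0235,.2),Rdown(th+np.pi/2)))
for n in("scene","top"): 
    im=robot.camera(n)[:,:,::-1]; cv2.imwrite(f"pics/{n}4.png",cv2.resize(im[80:240,80:280],None,fx=3.5,fy=3.5) if n=="scene" else im)
E
```

```text
[ 0.5017 -0.0484  0.199 ] [ 1.2487 -0.5612  0.7809] [-0.3183  0.4363  1.7834  0.0001  0.9219 -2.6403] [-0.0738 -0.0961 -0.0746  0.0001 -0.0049  0.    ]
```

View pics/scene4.png

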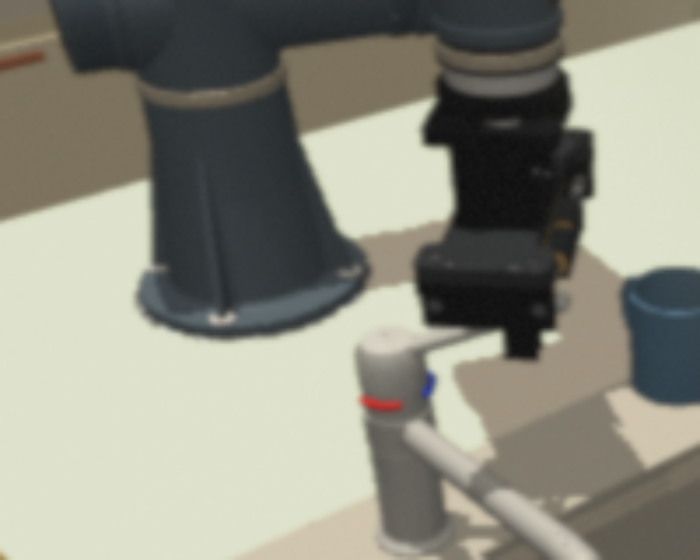

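>>> carry_out(moves=[[0, 0.15, 0, -0.04, 0, -0.015, 0], [0, 0.3, 0, -0.06, 0, -0.03, 0], [0, 0.4, 0, -0.08, 0, -0.04, 0], [0, 0.4, 0, -0.08, 0, -0.04, 0]])

```text
time: 7.05
position: [0.4994, -0.0449, 0.199]
tool_rot: [0.269, 0.654, -0.654, -0.269]
ft_force: [1.0, -0.5, 1.6]
grip_width: 0.0003
```

>>> carry_out(moves=[[0, 0.1, 0, -0.02, 0, -0.01, 0], [0, 0.2, 0, -0.03, 0, -0.02, 0], [0, 0.2, 0, -0.03, 0, -0.02, 0]])

```text
time: 7.35
position: [0.4991, -0.044, 0.1992]
tool_rot: [-0.263, -0.656, 0.657, 0.262]
ft_force: [2.8, -2.6, -1.0]
grip_width: 0.0005
```

>>> carry_out(moves=[[0, 0.1, 0, 0, 0, 0, 0], [0, 0.15, 0, 0, 0, 0, 0], [0, 0.15, 0, 0, 0, 0, 0]])

```text
time: 7.65
position: [0.4989, -0.0438, 0.1993]
tool_rot: [-0.264, -0.656, 0.657, 0.261]
ft_force: [4.8, -6.0, -2.6]
grip_width: 0.0003
```

```bash
python3 - <<'E'
from h import *
P,R=pose();o=robot.get_obs(); print(P,o['ft_force'],o['q'])
c=P[:2]-TAP; print(np.hypot(*c),np.arctan2(c[1],c[0]))
E
```

```text
[ 0.4989 -0.0438  0.1993] [ 4.8412 -5.966  -2.5832] [-0.3102  0.4309  1.7933 -0.0018  0.9131 -2.6902]
0.09700033307460476 0.5746266175071107
```

>>> carry_out(moves=[[0, -0.3, 0, 0, 0, 0, 0], [0, -1.5, 0, 0, 0, 0, 0], [0, -3, 0, 0, 0, 0, 0], [0, -3, 0, 0, 0, 0, 0], [0, -3, -4, 0, 0, 0, 0], [0, -3, -8, 0, 0, 0, 0], [0, -3, -10, 0, 0, 0, 0], [0, -3, -10, 0, 0, 0, 0]])

```text
time: 8.45
position: [0.5206, -0.0636, 0.3022]
tool_rot: [0.265, 0.657, -0.656, -0.26]
ft_force: [-0.3, -0.1, -0.3]
grip_width: 0.0005
```

```bash
python3 - <<'E'
from h import *
P,R=pose();o=robot.get_obs(); print(P,o['ft_force'],o['q'])
for n in("scene","top"): 
    im=robot.camera(n)[:,:,::-1]; cv2.imwrite(f"pics/{n}5.png",cv2.resize(im[130:270,150:300],None,fx=4,fy=4) if n=="scene" else im)
for lift in(0,.2,.42):
  a=.764; e=.38+lift
  r=.122; print(lift,proj("scene",onlever(a,r,0,.204)),proj("top",onlever(a,r,0,.204)))
E
```

```text
[ 0.5206 -0.0636  0.3022] [-0.28   -0.0847 -0.3387] [-0.3349  0.3245  1.6189  0.0003  1.1916 -2.716 ]
0 [242.1552 164.0213] [314.7476 236.1158]
0.2 [242.1552 164.0213] [314.7476 236.1158]
0.42 [242.1552 164.0213] [314.7476 236.1158]
```

View pics/scene5.png

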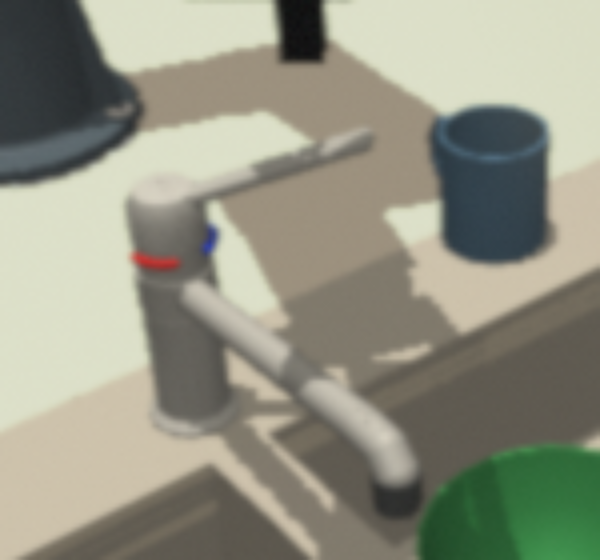

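View pics/top5.png

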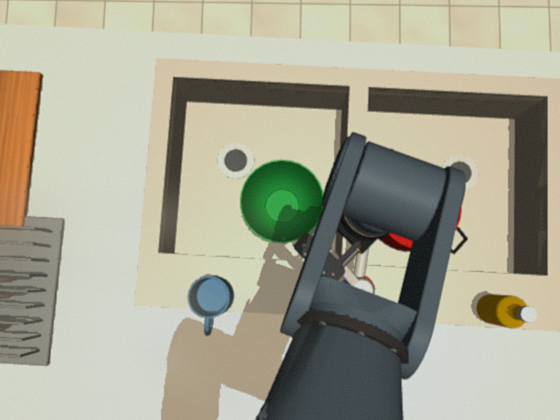

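```bash
python3 - <<'E'
from h import *
P,R=pose()
T=onlever(-.12,.2,.05,.30);print(T,rel(P,R,T,Rdown(-.12+np.pi/2)))
E
```

```text
[ 0.622  -0.0708  0.3   ] [-8.0479 -0.1409 -6.5681 -0.0007  0.9301  0.0008]
```

>>> carry_out(moves=[[0, -8.05, -0.1, -6.6, 0, 0.93, 0], [0, -8.05, -0.1, -6.6, 0, 0.93, 0], [0, -8.05, -0.1, -6.6, 0, 0.93, 0], [0, -8.05, -0.1, -6.6, 0, 0.93, 0], [0, -8.05, -0.1, -6.6, 0, 0.93, 0], [0, -8.05, -0.1, -6.6, 0, 0.93, 0], [0, -8.05, -0.1, -6.6, 0, 0.93, 0], [0, -8.05, -0.1, -6.6, 0, 0.93, 0], [0, -8.05, -0.1, -6.6, 0, 0.93, 0]])

```text
time: 9.45
position: [0.6224, -0.0707, 0.2991]
tool_rot: [-0.528, -0.469, 0.47, 0.529]
ft_force: [-0.0, 0.4, -0.1]
grip_width: 0.0006
```

```bash
python3 - <<'E'
from h import *
P,R=pose();print(P,robot.get_obs()['q'])
for z in(.3,.143):
  T=onlever(-.12,.2,.05,z);print(T,rel(P,R,T,Rdown(-.12+np.pi/2)))
E
```

```text
[ 0.6224 -0.0707  0.2991] [-0.2913  0.4793  1.3671  0.      1.2971 -1.7443]
[ 0.622  -0.0708  0.3   ] [-0.0151 -0.0934  0.0347 -0.0019  0.0022  0.0004]
[ 0.622  -0.0708  0.143 ] [-0.021  15.6066  0.0049 -0.0019  0.0022  0.0004]
```

>>> carry_out(moves=[[0, 0, 4, 0, 0, 0, 0], [0, 0, 8, 0, 0, 0, 0], [0, 0, 11, 0, 0, 0, 0], [0, 0, 13, 0, 0, 0, 0], [0, 0, 14.5, 0, 0, 0, 0], [0, 0, 15.6, 0, 0, 0, 0], [0, 0, 15.6, 0, 0, 0, 0]])

```text
time: 10.15
position: [0.6218, -0.0705, 0.1424]
tool_rot: [-0.528, -0.469, 0.47, 0.53]
ft_force: [-0.3, -0.0, 0.6]
grip_width: 0.0004
```

```bash
python3 - <<'E'
from h import *
P,R=pose();o=robot.get_obs();print(P,o['q'],o['ft_force'])
for n in("scene","top"): 
    im=robot.camera(n)[:,:,::-1]; cv2.imwrite(f"pics/{n}6.png",cv2.resize(im[130:270,150:300],None,fx=4,fy=4) if n=="scene" else im)
for t in np.arange(-.12,-.74,-.04):
    print(round(t,3),np.round(rel(P,R,onlever(t,.2,.026,.143),Rdown(t+np.pi/2)),2).tolist())
E
```

```text
[ 0.6218 -0.0705  0.1424] [-0.2913  0.6579  1.5178  0.      0.9693 -1.743 ] [-0.2535 -0.0375  0.6348]
-0.12 [-2.42, -0.06, -0.03, -0.0, 0.0, 0.0]
-0.16 [-3.22, -0.06, -0.11, -0.0, 0.04, 0.0]
-0.2 [-4.03, -0.07, -0.17, -0.0, 0.08, 0.0]
-0.24 [-4.84, -0.07, -0.19, -0.0, 0.12, 0.0]
-0.28 [-5.64, -0.07, -0.18, -0.0, 0.16, 0.0]
-0.32 [-6.45, -0.07, -0.14, -0.0, 0.2, 0.0]
-0.36 [-7.25, -0.07, -0.07, -0.0, 0.24, 0.0]
-0.4 [-8.05, -0.07, 0.04, -0.0, 0.28, 0.0]
-0.44 [-8.85, -0.07, 0.18, -0.0, 0.32, 0.0]
-0.48 [-9.63, -0.07, 0.35, -0.0, 0.36, -0.0]
-0.52 [-10.42, -0.07, 0.55, -0.0, 0.4, -0.0]
-0.56 [-11.19, -0.07, 0.78, -0.0, 0.44, -0.0]
-0.6 [-11.95, -0.07, 1.04, -0.0, 0.48, -0.0]
-0.64 [-12.7, -0.07, 1.33, -0.0, 0.52, -0.0]
-0.68 [-13.44, -0.06, 1.66, -0.0, 0.56, -0.0]
-0.72 [-14.17, -0.06, 2.01, -0.0, 0.6, -0.0]
```

View pics/scene6.png

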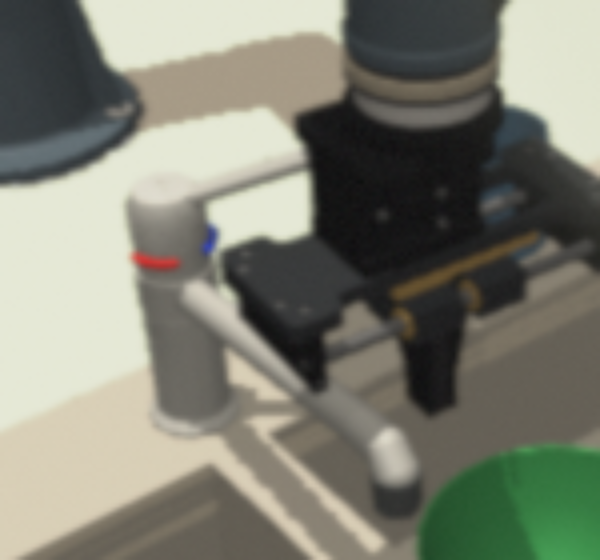

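View pics/top6.png

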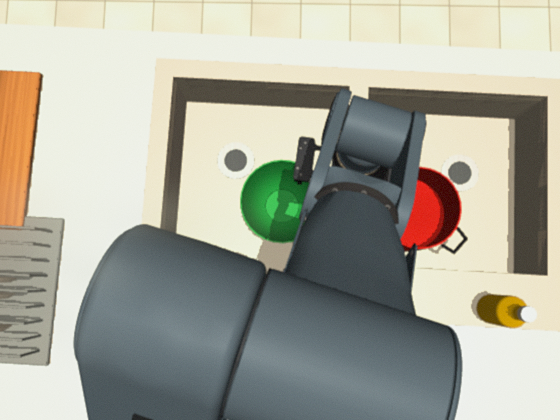

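>>> carry_out(moves=[[0, -1.2, 0, 0, 0, 0, 0], [0, -2.0, 0, 0, 0, 0, 0], [0, -2.6, 0, -0.05, 0, 0.01, 0], [0, -3.2, 0, -0.1, 0, 0.04, 0], [0, -4.0, 0, -0.17, 0, 0.08, 0], [0, -4.8, 0, -0.19, 0, 0.12, 0], [0, -5.6, 0, -0.18, 0, 0.16, 0], [0, -6.4, 0, -0.14, 0, 0.2, 0], [0, -7.2, 0, -0.07, 0, 0.24, 0], [0, -8.0, 0, 0.04, 0, 0.28, 0], [0, -8.8, 0, 0.18, 0, 0.32, 0], [0, -9.6, 0, 0.35, 0, 0.36, 0], [0, -10.4, 0, 0.55, 0, 0.4, 0], [0, -11.2, 0, 0.78, 0, 0.44, 0], [0, -11.6, 0, 0.9, 0, 0.46, 0], [0, -11.6, 0, 0.9, 0, 0.46, 0]])

```text
time: 11.85
position: [0.5992, -0.1857, 0.1438]
tool_rot: [-0.622, -0.335, 0.336, 0.622]
ft_force: [0.1, -0.5, 0.6]
grip_width: 0.0001
```

```bash
python3 - <<'E'
from h import *
P,R=pose();o=robot.get_obs();print(P,o['q'],o['ft_force'])
for n in("scene","top"): 
    im=robot.camera(n)[:,:,::-1]; cv2.imwrite(f"pics/{n}7.png",cv2.resize(im[130:400,100:300],None,fx=2.2,fy=2.2,interpolation=cv2.INTER_CUBIC) if n=="scene" else im); 
    if n=="scene": cv2.imwrite("pics/scene7f.png",im)
for t in np.arange(-.56,-.78,-.02):
    print(round(t,3),np.round(rel(P,R,onlever(t,.2,.026,.143),Rdown(t+np.pi/2)),2).tolist())
T=[*(TAP+.245*np.array([np.cos(-.717),np.sin(-.717)])),.106]
print("target nozzle px",proj("scene",T),(proj("scene",T)-[100,130])*2.2)
E
```

```text
[ 0.5992 -0.1857  0.1438] [-0.478   0.657   1.5143 -0.001   0.9715 -1.4672] [ 0.1336 -0.5149  0.6135]
-0.56 [0.5, 0.08, 0.15, -0.0, -0.02, -0.0]
-0.58 [0.1, 0.08, 0.09, -0.0, -0.0, -0.0]
-0.6 [-0.3, 0.09, 0.04, -0.0, 0.02, -0.0]
-0.62 [-0.7, 0.09, -0.0, -0.0, 0.04, -0.0]
-0.64 [-1.1, 0.09, -0.03, -0.0, 0.06, -0.0]
-0.66 [-1.5, 0.09, -0.06, -0.0, 0.08, -0.0]
-0.68 [-1.91, 0.09, -0.07, -0.0, 0.1, -0.0]
-0.7 [-2.31, 0.09, -0.08, -0.0, 0.12, -0.0]
-0.72 [-2.71, 0.09, -0.08, -0.0, 0.14, -0.0]
-0.74 [-3.12, 0.09, -0.07, -0.0, 0.16, -0.0]
-0.76 [-3.52, 0.09, -0.06, -0.0, 0.18, -0.0]
target nozzle px [175.3628 272.4243] [165.7981 313.3334]
```

View pics/scene7.png

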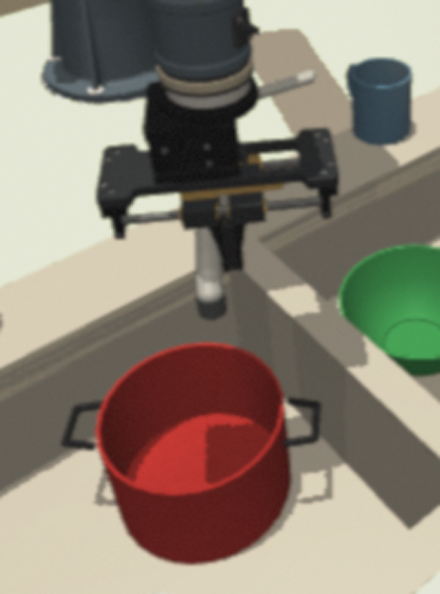

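```bash
python3 - <<'E'
from h import *
im=cv2.imread("pics/scene7f.png")
cv2.imwrite("pics/noz.png",cv2.resize(im[240:285,170:220],None,fx=12,fy=12,interpolation=cv2.INTER_CUBIC))
for u,v in((211,307),(211,312),(211,303)): print(ang(onz("scene",100+u/2.2,130+v/2.2,.106)))
E
```

```text
(np.float64(-0.5603737538166174), np.float64(0.2414154171746866))
(np.float64(-0.560972852881191), np.float64(0.24744919313800667))
(np.float64(-0.5598664183653783), np.float64(0.2365313401489377))
```

View pics/noz.png

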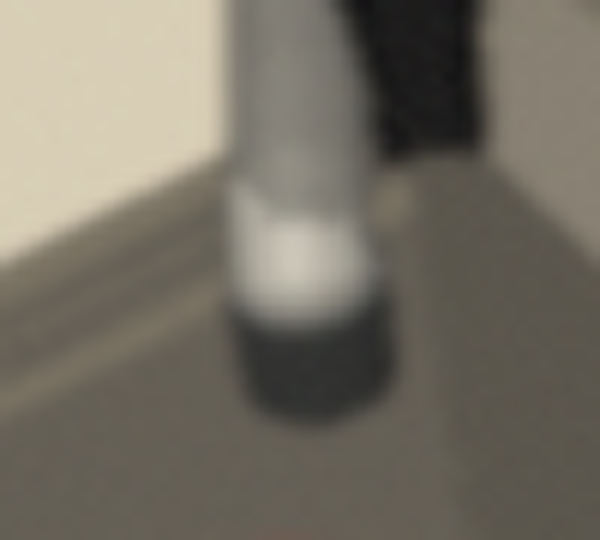

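>>> carry_out(moves=[[0, -0.4, 0.05, 0.03, 0, 0.02, 0], [0, -0.8, 0.05, 0, 0, 0.04, 0], [0, -1.2, 0.05, -0.03, 0, 0.06, 0], [0, -1.6, 0.05, -0.06, 0, 0.08, 0], [0, -2.0, 0.05, -0.07, 0, 0.1, 0], [0, -2.4, 0.05, -0.08, 0, 0.12, 0], [0, -2.7, 0.05, -0.08, 0, 0.14, 0], [0, -3.0, 0.05, -0.08, 0, 0.155, 0], [0, -3.0, 0.05, -0.08, 0, 0.155, 0]])

```text
time: 12.85
position: [0.5838, -0.2109, 0.1435]
tool_rot: [-0.646, -0.287, 0.287, 0.646]
ft_force: [0.4, -0.4, 0.2]
grip_width: 0.0002
```

```bash
python3 - <<'E'
from h import *
P,R=pose();o=robot.get_obs();print(P,o['q'],o['ft_force'])
im=robot.camera("scene")[:,:,::-1]; cv2.imwrite("pics/scene8f.png",im)
t=robot.camera("top")[:,:,::-1]; cv2.imwrite("pics/top8.png",t)
cv2.imwrite("pics/noz8.png",cv2.resize(im[240:290,150:210],None,fx=12,fy=12,interpolation=cv2.INTER_CUBIC))
E
```

```text
[ 0.5838 -0.2109  0.1435] [-0.5262  0.6499  1.5327 -0.0007  0.9594 -1.3611] [ 0.4168 -0.4414  0.1656]
```

View pics/noz8.png

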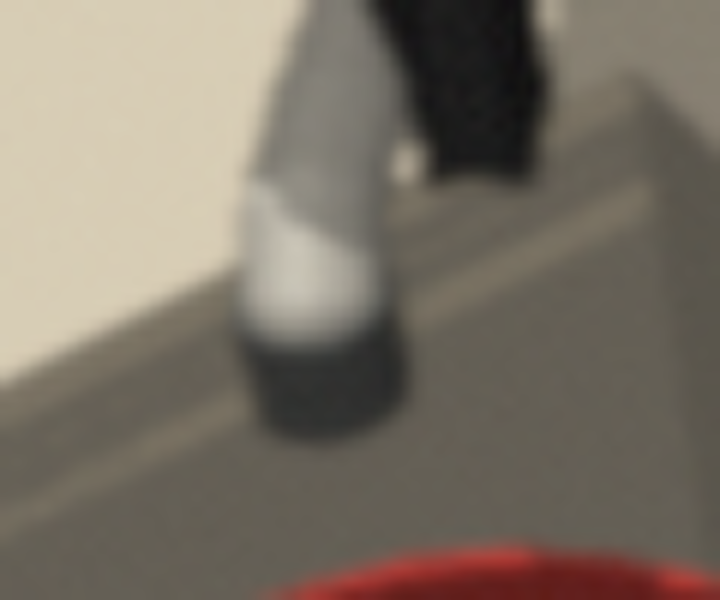

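>>> carry_out(moves=[[0, -0.2, 0, 0, 0, 0.01, 0], [0, -0.35, 0, 0, 0, 0.015, 0], [0, -0.35, 0, 0, 0, 0.015, 0]])

```text
time: 13.25
position: [0.5821, -0.2132, 0.1436]
tool_rot: [0.649, 0.282, -0.282, -0.648]
ft_force: [0.1, 0.9, -0.5]
grip_width: -0.0001
```

>>> carry_out(moves=[[0, 0.5, 0, 0, 0, 0, 0], [0, 2, 0, 0, 0, 0, 0], [0, 4, 0, 0, 0, 0, 0], [0, 4, 0, 0, 0, 0, 0], [0, 4, -4, 0, 0, 0, 0], [0, 4, -8, 0, 0, 0, 0], [0, 4, -12, 0, 0, 0, 0], [0, 4, -17, 0, 0, 0, 0], [0, 4, -20, 0, 0, 0, 0], [0, 4, -20, 0, 0, 0, 0]])

```text
time: 14.25
position: [0.6114, -0.1848, 0.3499]
tool_rot: [0.652, 0.285, -0.28, -0.645]
ft_force: [0.3, -0.4, 0.6]
grip_width: 0.0005
```

```bash
python3 - <<'E'
from h import *
P,R=pose();o=robot.get_obs();print(P,o['q'],o['ft_force'])
im=robot.camera("scene")[:,:,::-1]; cv2.imwrite("pics/scene9.png",im)
t=robot.camera("top")[:,:,::-1]; cv2.imwrite("pics/top9.png",t)
cv2.imwrite("pics/noz9.png",cv2.resize(im[240:290,150:210],None,fx=12,fy=12,interpolation=cv2.INTER_CUBIC))
print(rel(P,R,[.35,.4,.36],Rdown(.9)))
E
```

```text
[ 0.6114 -0.1848  0.3499] [-0.4679  0.4509  1.2746 -0.0005  1.4042 -1.2893] [ 0.2717 -0.416   0.6356]
[25.0106 -1.6209 58.954   0.0117 -0.0785  0.0024]
```

View pics/noz9.png

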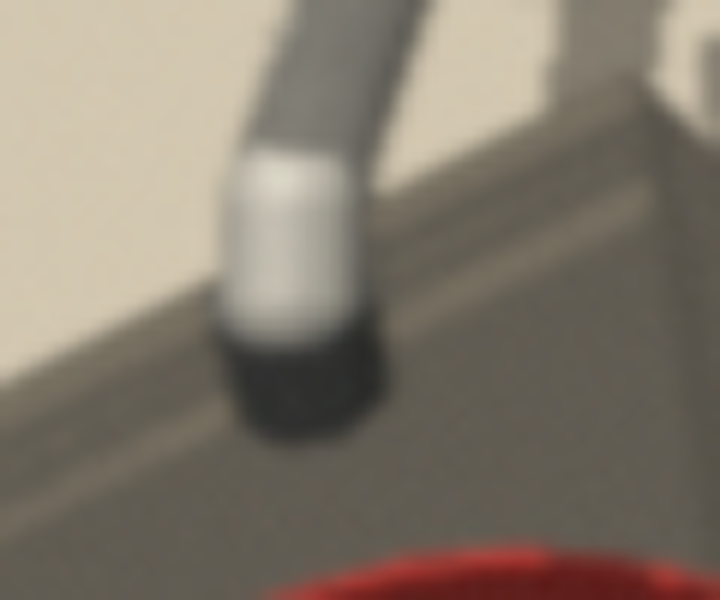

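View pics/scene9.png

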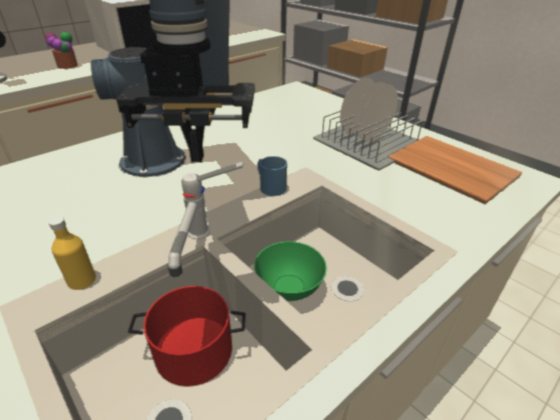

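>>> carry_out(moves=[[0, 25, -1.6, 59, 0, 0, 0], [0, 25, -1.6, 59, 0, 0, 0], [0, 25, -1.6, 59, 0, 0, 0], [0, 25, -1.6, 59, 0, 0, 0], [0, 25, -1.6, 59, 0, 0, 0], [0, 25, -1.6, 59, 0, 0, 0], [0, 25, -1.6, 59, 0, 0, 0], [0, 25, -1.6, 59, 0, 0, 0], [0, 25, -1.6, 59, 0, 0, 0], [0, 25, -1.6, 59, 0, 0, 0], [0, 25, -1.6, 59, 0, 0, 0], [0, 25, -1.6, 59, 0, 0, 0], [0, 25, -1.6, 59, 0, 0, 0], [0, 25, -1.6, 59, 0, 0, 0], [0, 25, -1.6, 59, 0, 0, 0], [0, 25, -1.6, 59, 0, 0, 0]])

```text
time: 15.95
position: [0.3477, 0.4, 0.3582]
tool_rot: [0.649, 0.281, -0.283, -0.648]
ft_force: [0.1, -0.6, -0.7]
grip_width: 0.0006
```

```bash
python3 - <<'E'
from h import *
P,R=pose();o=robot.get_obs();print(P,o['ft_force'])
t=robot.camera("top")[:,:,::-1]; cv2.imwrite("pics/top10.png",cv2.resize(t[140:330,290:500],None,fx=3,fy=3,interpolation=cv2.INTER_CUBIC))
s=robot.camera("scene")[:,:,::-1]; cv2.imwrite("pics/scene10.png",cv2.resize(s[140:290,150:290],None,fx=4,fy=4,interpolation=cv2.INTER_CUBIC))
z=lambda X:(proj("top",X)-[290,140])*3
T=TAP+.245*np.array([np.cos(-.717),np.sin(-.717)])
print("spout end",z([*T,.13]),"lever tip",z(onlever(.764,.122,0,.204)),"scene",(proj("scene",onlever(.764,.122,0,.204))-[150,140])*4)
# unmoved check
a=cv2.imread("pics/top0.png").astype(int)
h0=cv2.cvtColor(a.astype(np.uint8),cv2.COLOR_BGR2HSV);h1=cv2.cvtColor(t,cv2.COLOR_BGR2HSV)
s0=cv2.cvtColor(cv2.imread("pics/scene0.png"),cv2.COLOR_BGR2HSV);s1=cv2.cvtColor(s,cv2.COLOR_BGR2HSV)
for n,f in dict(red=lambda h:((h[...,0]<8)|(h[...,0]>172))&(h[...,1]>170),green=lambda h:(h[...,0]>45)&(h[...,0]<80)&(h[...,1]>150),yellow=lambda h:(h[...,0]>15)&(h[...,0]<30)&(h[...,1]>200),blue=lambda h:(h[...,0]>98)&(h[...,0]<115)&(h[...,1]>80)).items():
  for H in(h0,h1,s0,s1):
    c=max(cv2.findContours(f(H).astype(np.uint8),0,1)[0],key=cv2.contourArea);print(n,cv2.boundingRect(c),end=' ')
  print()
E
```

```text
[0.3477 0.4    0.3582] [ 0.0702 -0.5768 -0.7178]
spout end [471.397  149.4217] lever tip [ 74.2427 288.3473] scene [368.621   96.0852]
red (373, 168, 88, 82) red (371, 167, 90, 83) red (144, 286, 87, 99) red (144, 286, 87, 99) 
green (241, 161, 82, 81) green (241, 161, 82, 81) green (294, 298, 1, 1) Traceback (most recent call last):
  File "<stdin>", line 14, in <module>
ValueError: max() iterable argument is empty
```

View pics/top10.png

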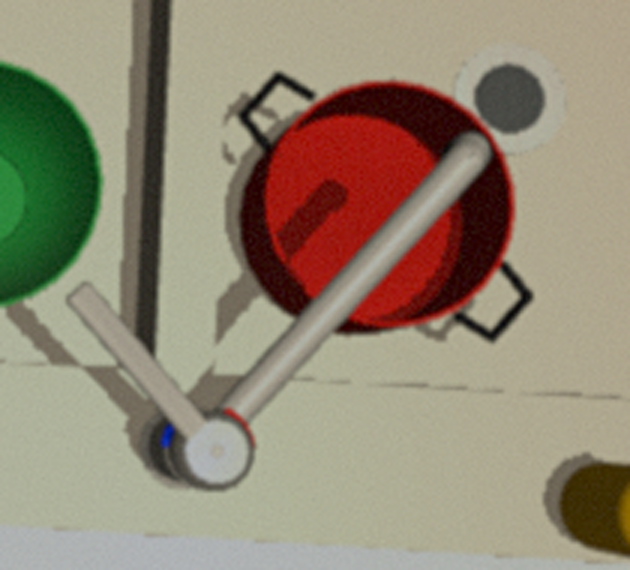

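View pics/scene10.png

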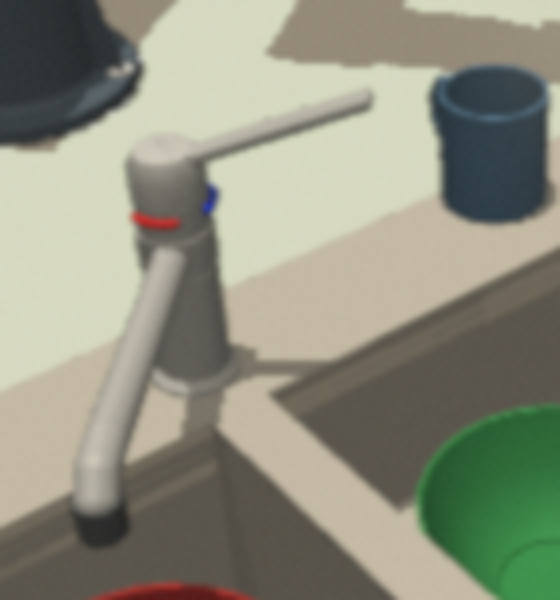

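```bash
python3 - <<'E'
from h import *
for u,v,z in((82,292,.204),(75,290,.204),(85,297,.204)): print(ang(onz("top",290+u/3,140+v/3,z)))
print(ang(onz("scene",150+370/4,140+97/4,.204)))
c=onz("top",290+217/3,140+452/3,.168);print(c, ang(c))
for u,v in((478,148),(472,148)): p=onz("top",290+u/3,140+v/3,.135);print("spout",ang(p),p)
p=onz("scene",150+102/4,140+533/4,.106);print("nozzle",p,ang(p),p[:2]-POT)
E
```

```text
(np.float64(0.7487200594929879), np.float64(0.1175827176754127))
(np.float64(0.7666454495036545), np.float64(0.12103559514375217))
(np.float64(0.7542141019942643), np.float64(0.11439127280525684))
(np.float64(0.7562206609261719), np.float64(0.12289702224673832))
[ 0.416  -0.0974  0.168 ] (np.float64(-2.565575988813711), np.float64(0.0017310220782381328))
spout (np.float64(-0.7243527955863573), np.float64(0.24666118996798972)) [ 0.6022 -0.26    0.135 ]
spout (np.float64(-0.7134157103057016), np.float64(0.2442152387705432)) [ 0.6022 -0.2563  0.135 ]
nozzle [ 0.6042 -0.2584  0.106 ] (np.float64(-0.7144369182052535), np.float64(0.24715616530329684)) [ 0.0102 -0.0081]
```

```bash
python3 - <<'E'
from h import *
print(robot.hand_in(), robot.get_obs()['time'])
E
```

```text
the job is handed in; nothing more can be done
the job is handed in; nothing more can be done
```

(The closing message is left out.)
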